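Bolt the controlled-herbs box

ROBOT

A 6-joint arm with a two-finger parallel gripper is mounted at the origin on the work surface. World frame = base frame: x ahead of the robot, y to its left, z up, the work surface at z = 0. Lengths are in m, angles in degrees, forces in N, time in s.
With the tool pointing down it reaches from about 0.35 to 0.875 m from the base axis. Payload 4.2 kg.
Tool frame: the origin (TCP) lies midway between the tips of the shut fingers; the grasp point (between the pads) lies 19 mm behind it; z points along the fingers, y is the line along which they close (so a half turn about z gives the same grasp; the last joint's range is limited). The gripper opens to 87 mm and grips with 3 to 60 N. Pads are 19 mm wide; open, the fingers measure 117 mm over their backs; the gripper's body (75 mm by 190 mm) begins 51 mm behind the grasp point.
Start: joints at [-50.672, 22.042, 0.453, 0, -68.411, -14.817], TCP at [0.259, -0.569, 0.223] pointing down, gripper open.
Joint ranges: [-179.83, 179.83], [-69.29, 118.12], [-61.27, 80.66], [-181.25, 117.63], [-171.15, -9.14], [-177.46, 177.46]. Speed limits (degrees/s): [159.86, 159.86, 180, 180, 180, 180].

INTERFACE

Orientations are given as [roll, pitch, yaw] about the fixed x, y, z axes, in that order (R = Rz(yaw) Ry(pitch) Rx(roll)).
In Python, from workcell import env gives the robot as it stands. The module is installed in compiled form; this text tells all that it offers. Calls block until the motion is done:
- env.goto(position, orientation): joint-space move of the TCP to a pose.
- env.move_straight(position, rotation=None, rate=0.15, force_limit=None): straight line of the TCP; rotation=None keeps the orientation; rate is the mean speed in m/s. With force_limit (N) it stops when the force on the tool has changed by that much, and returns True; else False.
- env.set_joints(angles): joint-space move.
- env.gripper_to(opening, grasp_force=None): opening from 0.0 (shut) to 1.0 (fully open); grasp_force is the grip in N (None keeps the last); returns when the fingers have stopped.
- env.dwell(seconds).
- env.inverse_kinematics(position, orientation): joint angles nearest the present ones, or None.
- env.read_state(): the state.
- env.grab_frame(name): name is "side" or "top"; returns a dict with "image" (384x512x3 uint8, blue, green, red), "fx", "fy", "cx", "cy" (pixels), "position" and "orientation" of the camera in the world. Camera axes: x right, y up, looking along -z (the intrinsics and any distortion apply to the point x, -y, -z); pixel columns grow to the right and rows downward; lengths in m; the calibration is good to about 2 mm. A picture is of the moment at which its call begins. There is no depth.
A pose or a line that the arm cannot do raises env.Unreachable and nothing moves.
- env.close_job(): hands the job in; it is judged then, once.
Trained networks look in a picture, given as the dict that the camera call returned (one of the last four; its "shot" number tells which), for a name from the list of things; names that differ only in an ending like _2 or _b are one class to them, and where a whole thing is asked for, a point or a joint stands for the part that bears it (a point fixed in the world has none). Each returns a list of dicts, best first, with "score" (0 to 1); they miss things now and then, are a little off and sometimes report something else, mostly with a low value. They report only what shows in the picture. A call takes as long as a camera call.
- env.search_frame(picture, thing): "xyz" ([x, y, z] in m, in world coordinates, good to about 4 mm: the middle of the surface that is visible of it).
- env.trace(picture, thing): "mask" (384x512 bool, what is visible of it).
The state is a dict: "clock": time; "joint_positions": joint angles; "qvel": joint speeds; "joint_torque": joint torques, N m; "position": TCP position; "tool_rot": TCP orientation; "force": force on the tool from outside, world axes, zero at the start; "wrist_torque": the same for the moment, N m; "opening": opening from 0.0 (shut) to 1.0 (fully open); "finger_force": force on a finger pad.
Only numpy, scipy, OpenCV 4.12 (cv2) and the standard library are available. Lean on these libraries where they do the work, as an engineer would, in place of code of your own. Each camera call takes 0.05 s, during which the arm holds its last target. There are 200 camera calls.

TASK

Lock the dark wooden controlled-herbs box by its bolt: gently push the red knob to the robot's left along the L-shaped slot in the brass plate as far as it goes, then push it round the corner, away from the robot, right to the end of the short leg, and leave it there. Only push the knob with the fingertips or the outside of the fingers; never take it between the fingers, and leave the weight, the jar and the mortar where they stand.

Things in the scene. Friction and masses are not known exactly. Their poses are not given: they have to be found in the camera images.
- bolt (a joint): travel (m) of the steel bolt, and with it the knob, along the long leg of the slot, in the +y direction of slot_corner: 0 at the slot's right-hand end, 0.090 at the corner (end stop). It starts somewhere between 0 and 0.030. It slides with about 3 N of friction, has no spring and stays where it is left. The bolt's tongue comes out of the brass plate's left side and enters the steel keeper strap.
- knob (a joint): travel (m) of the knob across, along the short leg of the slot, in the +x direction of slot_corner: 0 in the long leg, 0.045 at the end of the short leg (end stop). It slides with about 2.5 N of friction, no spring, and stays where it is left. Away from the corner the slot's wall lets it move only 3.5 mm; it can turn into the short leg only when bolt is within 3.5 mm of 0.090, and in the short leg the wall keeps the bolt from sliding back.
- knob_mid (a point): centre of the red knob, half-way up: an upright plastic cylinder 28 mm across and 34 mm tall, its top 17 mm above this point, its underside 4 mm above the brass plate. It sits on a 12 mm steel pin that runs in the slot, cannot be lifted and does not turn. It moves along the slot's centre line. Axes as those of the box.
- slot_start (a point): point on the top face of the brass plate above the knob's axis when both joints read 0 (right-hand end of the long leg). The 14 mm thick plate lies on the box lid, from 30 mm nearer the robot than the long leg's line to 75 mm beyond it, and from 35 mm right of this point to 30 mm left of the corner; the slot is 16 mm wide.
- slot_corner (a point): point on the plate's top face above the knob's axis at the corner of the L: 90 mm from slot_start in the box's +y. Axes of the box: x away from the robot, along the short leg; y to the left, along the long leg; z up (the box is turned up to 0.6 rad about z).
- slot_end (a point): point on the plate's top face above the knob's axis at the end of the short leg: 45 mm from slot_corner in the box's +x.
- lockbox: fixed box of dark wood, 220 mm (x) by 340 mm (y) by 100 mm tall; origin at the centre of its underside, which stands on the counter. The brass plate (top at 114 mm) lies on it; the steel keeper strap, top at 122 mm, stands 82 to 105 mm left of the corner, across the line of the long leg.
- weight: loose brass weight, 30 mm across and 38 mm tall, standing on the box lid behind the brass plate (on its far side); origin at the centre of its underside. Must not be disturbed.
- jar: loose white and blue porcelain jar with knobbed lid, 94 mm across, 123 mm tall, on the counter at one end of the box; origin at the centre of its underside. Must not be disturbed.
- mortar: loose copper mortar with its pestle fixed in it, 92 mm across, about 125 mm tall, on the counter at the other end of the box; origin at the centre of its underside. Must not be disturbed.

How it is judged (in metres and radians):
On the way, in this order (a step that is already met when the one before it is completed fails the run):
1. the knob is pushed along the long leg to the corner (value of joint bolt above 0.085 m), for 0.1 s.
2. the knob is pushed round the corner to the end of the short leg (value of joint knob above 0.04 m and value of joint bolt above 0.083 m), for 0.1 s.
At the end, for the whole second after the job is handed in: the bolt stands within 7 mm of its end stop (bolt above 0.083), the knob within 5 mm of the end of the short leg (knob above 0.040), both at rest; weight, jar and mortar within 15 mm of where they stood (all of step 2 and velocity of joint bolt between -0.01 and 0.01 m/s and velocity of joint knob between -0.01 and 0.01 m/s and distance of each of weight, jar, mortar from where it was at the start of the episode below 0.015 m); the robot touches nothing.
It fails at once if the knob is taken between the fingers (grasp point within 12 mm of the knob's axis and less than 30 mm above its centre) (horizontal distance between the grasp point and knob_mid below 0.012 m and z of the grasp point in the frame of knob_mid below 0.03 m).
It fails at once if the knob is pushed roughly (more than 40 N) (contact force between anything else and knob_c1 above 40 N).
It fails at once if the weight, the jar or the mortar is moved by more than 15 mm, lifted or knocked over (distance of any of weight, jar, mortar from where it was at the start of the episode above 0.015 m or angle between any of weight, jar, mortar's own z axis and vertical above 0.3 rad).
It also fails if it takes over 64 s, if anything falls off the work surface, if the arm or the gripper's body presses on something with over 40 N, if the wrist force passes 120 N, or if a joint passes its speed limit or range.

## Working session

There is one attempt and no reset: what is moved stays moved. The work goes in short steps, each a Python script; the robot and the scene stay as the last script left them, time stands still between calls to the robot, and variables do not carry over. Pictures are saved under pics/ and viewed, at most 10 in all, crops included, and the job is handed in when it is done.

```bash
mkdir -p pics; python3 - <<'E'
from workcell import env
import cv2,numpy as np
s=env.read_state();print(s['clock'],s['position'],s['tool_rot'],s['opening'])
ims=[]
for c in ("top","side"):
    f=env.grab_frame(c);ims.append(f['image'].copy())
    print(c,{k:f[k] for k in f if k!='image'})
    for t in ("knob_mid","lockbox","weight","jar","mortar","slot_corner"):
        try:print(t,[(np.round(d['xyz'],3),round(d['score'],2)) for d in env.search_frame(f,t)[:2]])
        except Exception as e:print(t,e)
    cv2.imwrite(f'pics/{c}0.png',f['image'])
E
```

```text
0.0 [ 0.25907455 -0.568114    0.22145925] [ 1.79875574e+02 -4.01469098e-03 -1.55498195e+02] 1.0014448508046938
top {'fx': 359.3302753374979, 'fy': 359.3302753374979, 'cx': 257.6820103089638, 'cy': 187.94313869692326, 'position': array([0.43589531, 0.06196235, 0.97951401]), 'orientation': array([ 10.82010809,   0.15095239, -91.27515161]), 'shot': 1}
knob_mid [(array([0.538, 0.06 , 0.151]), 0.66), (array([0.549, 0.105, 0.099]), 0.19)]
lockbox [(array([0.552, 0.105, 0.1  ]), 0.63), (array([0.542, 0.06 , 0.153]), 0.2)]
weight [(array([0.645, 0.058, 0.129]), 0.47)]
jar [(array([ 0.68 , -0.143,  0.089]), 0.79)]
mortar [(array([0.438, 0.374, 0.053]), 0.72), (array([0.53 , 0.09 , 0.107]), 0.29)]
slot_corner [(array([0.555, 0.104, 0.102]), 0.91)]
side {'fx': 384.17600977719866, 'fy': 384.17600977719866, 'cx': 259.4452651752859, 'cy': 199.49551563183564, 'position': array([0.11255631, 0.6698234 , 0.71005093]), 'orientation': array([ 5.21347264e+01,  8.83299572e-02, -1.43102671e+02]), 'shot': 2}
knob_mid [(array([0.521, 0.17 , 0.101]), 0.61), (array([0.532, 0.072, 0.149]), 0.45)]
lockbox [(array([0.524, 0.175, 0.098]), 0.67)]
weight [(array([0.642, 0.066, 0.122]), 0.54)]
jar [(array([ 0.674, -0.131,  0.08 ]), 0.72), (array([0.437, 0.364, 0.06 ]), 0.55)]
mortar [(array([0.438, 0.366, 0.062]), 0.89)]
slot_corner [(array([0.521, 0.172, 0.1  ]), 0.75)]
```

View pics/top0.png

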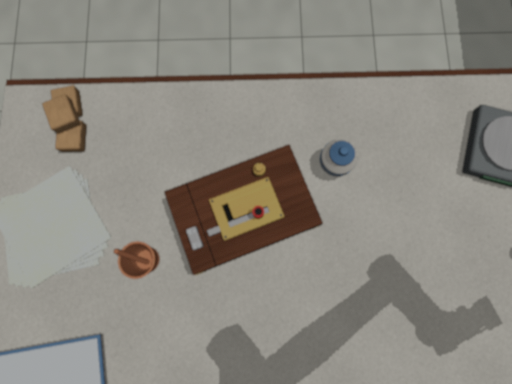

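View pics/side0.png

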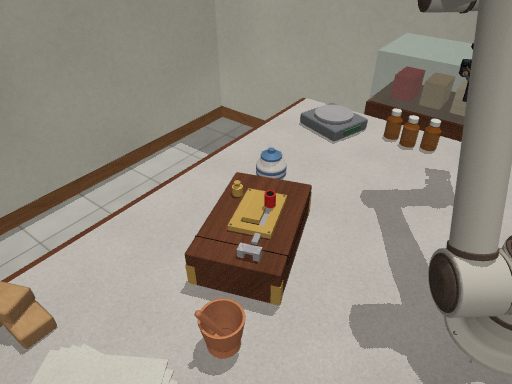

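The top view shows the brass plate around (247,209), the red knob at (258,212), the weight at (259,169), the short leg (dark) near (228,212), and the keeper at (194,237). The side view agrees, so the box yaw is about +0.3 rad. Next I'll fit the plate and the knob top on their known planes.

```bash
cat > h.py <<'E'
from workcell import env
import cv2,numpy as np
from scipy.spatial.transform import Rotation as R
def rays(f,px,z):
    px=np.asarray(px,float).reshape(-1,2)
    d=np.c_[(px[:,0]-f['cx'])/f['fx'],-(px[:,1]-f['cy'])/f['fy'],-np.ones(len(px))]
    d=d@R.from_euler('xyz',f['orientation'],degrees=True).as_matrix().T
    p=np.asarray(f['position']); return (p+d*((z-p[2])/d[:,2])[:,None])[:,:2]
def big(m):
    m=m.astype(np.uint8);n,l,s,c=cv2.connectedComponentsWithStats(m)
    return l==1+np.argmax(s[1:,4])
def red(f):
    h=cv2.cvtColor(f['image'],cv2.COLOR_BGR2HSV)
    return big(((h[...,0]<6)|(h[...,0]>174))&(h[...,1]>190)&(h[...,2]>80))
E
python3 - <<'E'
from h import *
for c in ("top","side"):
    f=env.grab_frame(c);h=cv2.cvtColor(f['image'],cv2.COLOR_BGR2HSV)
    m=big((h[...,0]>17)&(h[...,0]<32)&(h[...,1]>110)&(h[...,2]>110))
    v,u=np.nonzero(m); print(c,m.sum(),u.min(),u.max(),v.min(),v.max())
    P=rays(f,np.c_[u,v],.114).astype(np.float32)
    r=cv2.minAreaRect(P*1000);print(r)
    k=red(f);v,u=np.nonzero(k);print('red',k.sum(),u.mean(),v.mean(),rays(f,[u.mean(),v.mean()],.152 if c=='top' else .14))
    a=f['image'].copy();a[m]=(255,0,0);a[k]=(0,255,0)
    x,y=(190,140) if c=='top' else (180,160)
    cv2.imwrite(f'pics/m_{c}.png',cv2.resize(np.hstack([f['image'][y:y+130,x:x+130],a[y:y+130,x:x+130]]),None,fx=3,fy=3,interpolation=0))
    for t in ('weight','jar','mortar'):
        pass
E
```

```text
top 2316 209 283 177 239
((553.5072021484375, 89.62641143798828), (107.68331146240234, 157.29959106445312), 20.11172866821289)Traceback (most recent call last):
  File "<stdin>", line 8, in <module>
  File "h.py", line 14, in red
    return big(((h[...,0]<6)|(h[...,0]>174))&(h[...,1]>190)&(h[...,2]>80))
  File "h.py", line 11, in big
    return l==1+np.argmax(s[1:,4])
                ~~~~~~~~~^^^^^^^^^
    return _wrapfunc(a, 'argmax', axis=axis, out=out, **kwds)
    return bound(*args, **kwds)
ValueError: attempt to get argmax of an empty sequence
```

```bash
sed -i 's/(h\[...,1\]>190)/(h[...,1]>140)/' h.py; python3 - <<'E'
from h import *
for c in ("top","side"):
    f=env.grab_frame(c);h=cv2.cvtColor(f['image'],cv2.COLOR_BGR2HSV)
    m=big((h[...,0]>17)&(h[...,0]<32)&(h[...,1]>110)&(h[...,2]>110))
    v,u=np.nonzero(m)
    P=rays(f,np.c_[u,v],.114).astype(np.float32)
    r=cv2.minAreaRect(P*1000);print(c,r)
    y=np.radians(r[2]) if r[1][0]<r[1][1] else np.radians(r[2]-90)
    A=np.array([[np.cos(y),-np.sin(y)],[np.sin(y),np.cos(y)]])
    s=np.array(r[0])/1000+A@[-.0225,-.0425]; print('yaw',np.degrees(y),'start',s,'corner',s+A@[0,.09])
    k=red(f);v,u=np.nonzero(k);p=rays(f,[u.mean(),v.mean()],.150 if c=='top' else .14)[0]
    print('red',k.sum(),u.mean(),v.mean(),p,'in slot frame',A.T@(p-s))
    for t in ('weight','jar','mortar'):
        d=env.search_frame(f,t)[0]['xyz'];print(t,A.T@(np.array(d[:2])-s))
    a=f['image'].copy();a[m]=(255,0,0);a[k]=(0,255,0)
    x,y=(190,140) if c=='top' else (180,160)
    cv2.imwrite(f'pics/m_{c}.png',cv2.resize(np.hstack([f['image'][y:y+130,x:x+130],a[y:y+130,x:x+130]]),None,fx=3,fy=3,interpolation=0))
E
```

```text
top ((553.374267578125, 89.54365539550781), (107.45003509521484, 157.3399200439453), 20.25320053100586)
yaw 20.25320053100586 start [0.5469776  0.04188253] corner [0.51582235 0.12631801]
red 59 257.66101694915255 212.20338983050848 [0.53714929 0.06194323] in slot frame [-0.00227624  0.02222265]
weight [ 0.09705461 -0.02417454]
jar [ 0.06073249 -0.22054193]
mortar [0.01369195 0.34873961]
side ((549.1099853515625, 96.177734375), (107.38158416748047, 168.2521514892578), 20.056011199951172)
yaw 20.056011199951172 start [0.54254933 0.04853891] corner [0.51168485 0.13308111]
red 147 269.6530612244898 199.35374149659864 [0.53401157 0.06878882] in slot frame [-0.00107553  0.02194984]
weight [ 0.1008154  -0.01938814]
jar [ 0.05928267 -0.21596587]
mortar [0.0099671  0.33303921]
```

View pics/m_top.png

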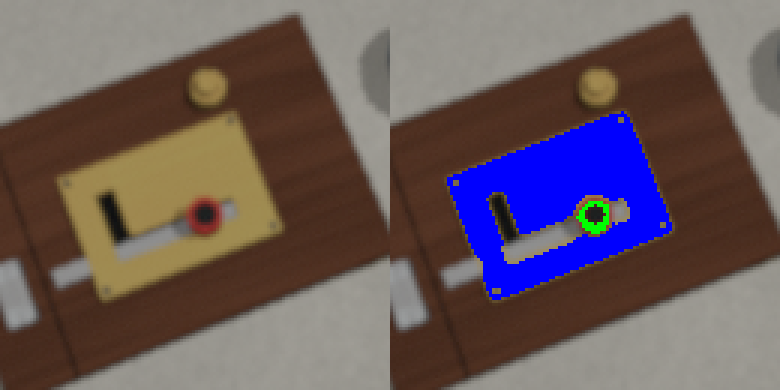

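View pics/m_side.png

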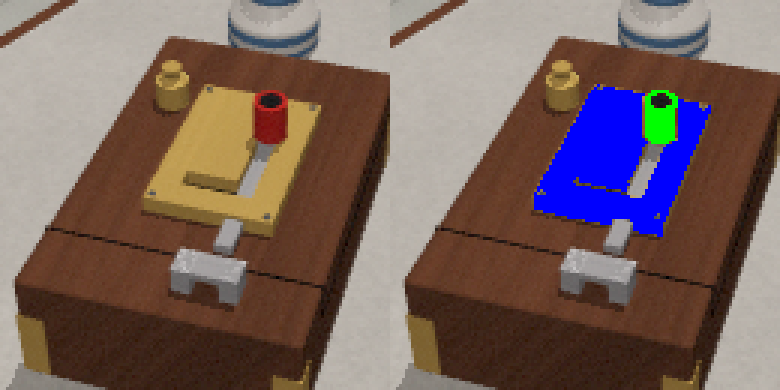

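The side view's plate mask includes the plate's left edge face. With that removed, both cameras agree: slot_start ≈ (0.546, 0.042), yaw ≈ 20.2°, bolt ≈ 0.022. Now I'll push along the long leg with the shut fingers.

```bash
cat >> h.py <<'E'
Y=np.radians(20.2);A=np.array([[np.cos(Y),-np.sin(Y)],[np.sin(Y),np.cos(Y)]]);S=np.array([.5462,.0420])
O=[180,0,-69.8]
def W(x,y,z): return np.r_[S+A@[x,y],z]
def L():
    s=env.read_state();p=s['position'];return np.round(np.r_[A.T@(p[:2]-S),p[2]],4),np.round(s['force'],1),round(s['clock'],1)
E
python3 - <<'E'
from h import *
env.gripper_to(0.0)
env.goto(W(0,-.03,.25),O);print(L())
env.move_straight(W(0,-.03,.128),force_limit=10);print(L())
print(env.move_straight(W(0,.085,.128),rate=.025,force_limit=10),L())
f=env.grab_frame('top');cv2.imwrite('pics/t1.png',cv2.resize(f['image'][120:270,150:350],None,fx=3,fy=3))
f=env.grab_frame('side');cv2.imwrite('pics/s1.png',cv2.resize(f['image'][140:290,170:370],None,fx=3,fy=3))
E
```

```text
(array([-0.0003, -0.0307,  0.2499]), array([ 0.6,  0.2, -0. ]), 5.0)
(array([ 0.0007, -0.0303,  0.1289]), array([0.1, 0.7, 0.3]), 6.0)
True (array([1.00e-04, 6.62e-02, 1.28e-01]), array([ 2.1, -3.3,  1.5]), 9.3)
```

View pics/s1.png

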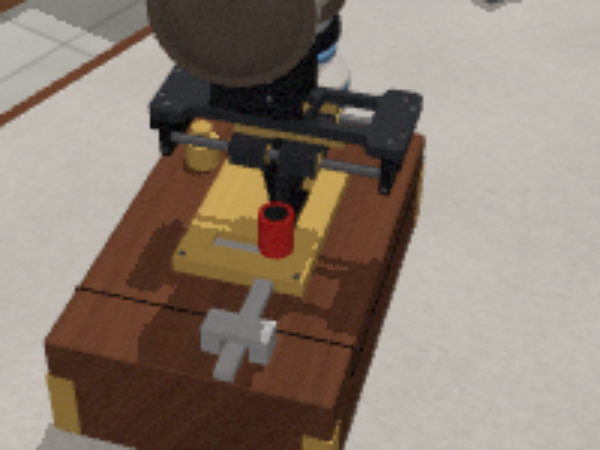

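The side view shows the knob at the corner (275,230), next to the short leg, with the tongue through the keeper. TCP y of 0.066 plus 0.0235 gives a bolt travel of about 0.090. Next I'll go round and push away from the robot.

```bash
python3 - <<'E'
from h import *
env.move_straight(W(0,.05,.128),rate=.05)
env.move_straight(W(-.055,.045,.128),rate=.1)
print(env.move_straight(W(-.055,.09,.128),rate=.08,force_limit=10),L())
print(env.move_straight(W(.035,.09,.128),rate=.025,force_limit=10),L())
f=env.grab_frame('side');k=red(f);v,u=np.nonzero(k);p=rays(f,[u.mean(),v.mean()],.138)[0];print('knob',k.sum(),A.T@(p-S))
cv2.imwrite('pics/s2.png',cv2.resize(f['image'][140:290,170:370],None,fx=3,fy=3))
E
```

```text
False (array([-0.0549,  0.0901,  0.128 ]), array([0.7, 0.3, 0.1]), 11.3)
True (array([0.0216, 0.0897, 0.1272]), array([-1. , -1. ,  0.5]), 14.1)
knob 135 [0.04434521 0.09904409]
```

View pics/s2.png

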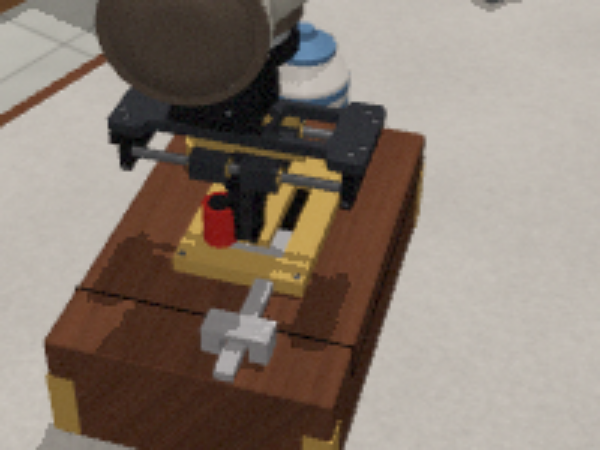

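The knob (220,220) is in the short leg and the force rise stopped the push at the end stop. I'll back off, rise clear and check it unobstructed.

```bash
python3 - <<'E'
from h import *
env.move_straight(W(-.04,.088,.128),rate=.06)
env.move_straight(W(-.04,.088,.25),rate=.15)
env.goto([.35,-.3,.3],O);print(L())
for c in('top','side'):
    f=env.grab_frame(c);k=red(f);v,u=np.nonzero(k);p=rays(f,[u.mean(),v.mean()],.150 if c=='top' else .14)[0];print('knob',k.sum(),A.T@(p-S))
    if c=='top':cv2.imwrite('pics/t3.png',cv2.resize(f['image'][120:270,150:350],None,fx=3,fy=3))
    for t in ('weight','jar','mortar'):
        d=env.search_frame(f,t);print(t,d and A.T@(np.array(d[0]['xyz'][:2])-S))
E
```

```text
(array([-0.3017, -0.2529,  0.2997]), array([ 0.5, -0.1, -0.1]), 17.8)
knob 66 [0.04233608 0.09002206]
weight [ 0.0947666  -0.02016289]
jar [ 0.06051619 -0.22301298]
mortar [0.00919841 0.34675144]
knob 159 [0.04249227 0.09869938]
weight [ 0.05890841 -0.20537283]
jar [ 0.0582913  -0.20589166]
mortar [0.0095481 0.3375657]
```

View pics/t3.png

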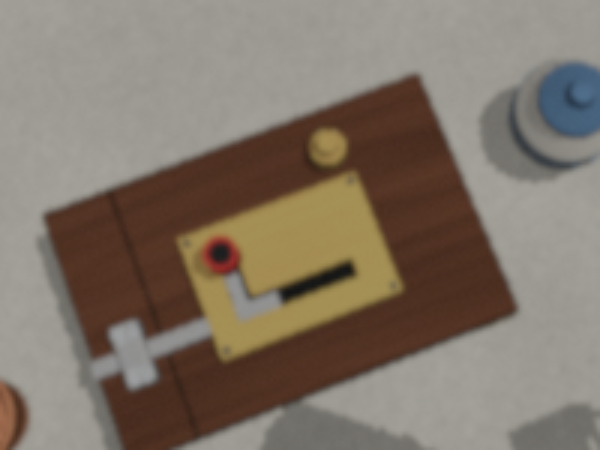

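The top view shows the knob at the end of the short leg (220,255), with weight, jar and mortar unmoved. The knob reads 0.042. The same view read about −0.002 at the start, so the true travel is about 0.0446. Handing in.

```bash
python3 -c "
from workcell import env
print(env.close_job())"
```

```text
the job is handed in; nothing more can be done
None
```

The box is locked and the job handed in: bolt at about 0.090 m and knob at about 0.0446 m in the short leg by camera and push position; weight, jar and mortar looked unmoved, and the judge's verdict was not shown.

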